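# Clamp the copper part in the inspection fixture

### The arm

A 6-joint arm with a two-finger parallel gripper is mounted at the origin on the work surface. World frame = base frame: x ahead of the robot, y to its left, z up, the work surface at z = 0. Lengths are in m, angles in degrees, forces in N, time in s.
With the tool pointing down it reaches from about 0.375 to 0.9 m from the base axis. Payload 3.1 kg.
Tool frame: the origin (TCP) lies between the finger pads; the fingertips stand 22 mm ahead of it and the grasp point (between the pads) lies 3 mm ahead of it (bot.tip_extent is the distance from the TCP to the fingertips, in m); y points along the fingers, z is the direction in which the jaws open and shut, and the axes are right-handed (so a half turn about y gives the same grasp; the last joint's range is limited). The gripper opens to 87 mm and grips with 3 to 60 N. Pads are 19 mm wide; open, the fingers measure 117 mm over their backs; the gripper's body (75 mm by 190 mm) begins 51 mm behind the grasp point.
Start: joints at [59.33, 30.224, 82.088, -0, 67.689, -10.227], TCP at [0.218, 0.586, 0.245] pointing down, gripper open.
Joint ranges: [-176.69, 176.69], [-43.24, 126.21], [12.49, 139.97], [-82, 262], [0, 151.66], [-163.58, 163.58]. Speed limits (degrees/s): [159.86, 159.86, 180, 180, 180, 180].

### API

Orientations are given as a 3x3 rotation matrix whose columns are the frame's x, y, z axes.
In Python, from rig import bot, eyes, models gives the robot as it stands. The module is installed in compiled form; this text tells all that it offers.
- The arm moves only by the tool arm_command, never from a script. Its arguments are lists of equal length, an entry for each row: "translation": the shift along the tool's x, y, z each as a share of 0.08 m, from -1 to 1, a list of three; "rotation": the turn, a rotation vector about the tool's x, y, z each as a share of 60 degrees, from -1 to 1, a list of three; "grip": the closure, from -1 (fully open) to 1 (shut), so that 0 is half open. In form: {"translation": [[x, y, z], ...], "rotation": [[rx, ry, rz], ...], "grip": [grip, ...]}. A call has 1 to 5 rows; each row is the pose to reach, as a shift and turn from the pose commanded when the call began, along the tool's axes at that moment; what a row does not reach only later rows make up. A row lasts 1/10 s, in which the tool goes at most 50 mm and 8.59 degrees, less where a joint would pass 70% of its speed; a pose out of reach is approached as far as the arm can. A call with a number of a shift or a turn outside -1 to 1 is refused whole. A call with a gripper value outside its range is refused whole. The fingers move at their own pace and stop on an object; the grip force is fixed at half the most. Time passes only in rows, so rows that repeat a pose let the fingers close. It gives the time, the measured TCP pose, the force and the opening at its end, in the units of the state.
- bot.read_state(): the state, without advancing time (a new reading comes with each control period).
- eyes.capture(name): name is "side" or "top"; returns a dict with "image" (400x640x3 uint8, blue, green, red), "mtx" (3x3 intrinsics, pixels), "rvec" (rotation vector, rad) and "tvec" (3), from world to camera coordinates, as OpenCV has them. Camera axes: x right, y down, z forward; pixel columns grow to the right and rows downward; lengths in m; the calibration is good to about 2 mm. A picture is of the moment at which its call begins. There is no depth.
- bot.hand_in(): hands the job in, once; it reports no verdict.
Trained networks look in the newest picture that a camera, given by its name, has taken for a name from the list of things; names that differ only in an ending like _2 or _b are one class to them, and where a whole thing is asked for, a point or a joint stands for the part that bears it (a point fixed in the world has none). Each returns a list of dicts, best first, with "conf" (0 to 1); they miss things now and then, are a little off and sometimes report something else, mostly with a low value. They report only what shows in the picture. A call takes as long as a camera call. They do not tell look-alikes from the thing itself.
- models.recognise(camera, thing): "extent" ([left, top, right, bottom] as shares, 0 to 1, of the picture: columns of its width, rows of its height, round what is visible of it).
- models.spot_point(camera, thing): "point" ([column, row] as shares, 0 to 1, of the picture: columns of its width, rows of its height: a listed point, or the origin of a listed thing).
The state is a dict: "time_s": time; "joint_positions": joint angles; "qvel": joint speeds; "tau": joint torques, N m; "position": TCP position; "tcp_rot": TCP orientation; "force": force on the tool from outside, world axes, zero at the start; "moment": the same for the moment, N m; "opening": opening from 0.0 (shut) to 1.0 (fully open).
Only numpy, scipy, OpenCV 4.12 (cv2) and the standard library are available. Lean on these libraries where they do the work, as an engineer would, in place of code of your own. Each camera call takes 0.05 s, during which the arm holds its last target. There are 200 camera calls.

### The job

Load the copper part into the black inspection fixture: stand it on the base plate under the raised hold-down, slide it gently into the corner until it bears on both steel stops at once, and let go. Then tip the open hold-down arm by its back past its snap point so that it springs over by itself onto the part and holds it there; do not force anything, do not press the arm down onto the part, and leave the other things on the bench where they are.

Things in the scene. Friction and masses are not known exactly. Their poses are not given: they have to be found in the camera images.
- part_center (a point): centre (19 mm up) of the loose copper part, about 0.45 kg: plus-shaped, 38 mm tall, round hub with a 28 mm through hole and four equal lobes, each 20 mm wide with a flat end; 56 mm across opposite ends, the faces to grip. x and y run along the lobes, z up; the lobes are alike, so any quarter turn will do. It stands on a glass-topped plate, top 12 mm above the table
- fixture: black inspection fixture, fixed. Origin: at table level (z 0) right under the centre of the part when home. x points towards the clamp bracket, y towards the side stop. Base plate 15 mm thick, x -60 to 125, y -72 to 72 mm. The part stands on it, lobes along x and y: home is centre at x 0, y 0, 34 mm above the table. Clamp bracket: steel fork 35 mm wide, x 42 to 94 mm, up to 73 mm above the table
- rear_stop: ground steel rail on the fixture, 10 mm high above the base plate, 10 mm thick; contact face at x = +28 mm of the fixture, from y -38 to +26 mm. Origin and axes as the fixture's, but 15 mm above the table (top of the base plate). Bears up to 18 N
- side_stop: the other such rail, 10 mm high above the base plate, 10 mm thick; contact face at y = +28 mm of the fixture, from x -38 to +26 mm. Origin and axes as rear_stop. Bears up to 18 N
- flap (a joint): angle (rad) of the spring hold-down arm about its hinge: 0 = open on its back stop, leaning 20 degrees back beyond upright (away from the part); about 1.92 = closed, level, pad on the part (2.0 with no part there). Over-centre spring: it resists with 0.3 to 0.4 N m, fading to nothing at the snap point near 0.96 rad (arm 35 degrees forward of upright), then goes over by itself
- flap_hinge (a point): hinge point of the hold-down: x = 68 mm, y = 0 of the fixture, 65 mm above the table; the hinge line runs along the fixture's y. Axes as the fixture's. A 12 mm rubber pad sits on the arm's inner side, 46 mm from the hinge, and holds the part's rear lobe with about 8 N when closed. The arm bears pushes up to 20 N
- flap_tab (a point): middle of the red thumb tab (22 x 24 x 5 mm) at the end of the hold-down arm, 92 mm from the hinge; the arm is straight, 14 mm wide, 5 to 7 mm thick, 103 mm long from the hinge. Open: at x = 99 mm of the fixture, 151 mm above the table, arm's top at 163 mm. Push the arm on its back (side away from the part) 40 to 100 mm from the hinge, slowly (damped hinge)
- part: the copper part as a whole (see part_center); origin at the centre of its underside
- lens_ring: bystander: black plastic ring, 38 mm across, 16 mm tall, on the loading plate
- brass_collar: bystander: brass collar, 26 mm across, 18 mm tall, on the loading plate
- gauge_block: bystander: small steel gauge block 9 x 35 x 30 mm on the table beyond
- lens_cap: bystander: black round lens cap 52 mm across, 14 mm tall, on the table beyond
- test_block: bystander: aluminium block 50 x 50 x 25 mm on the table at the left
- pin_gauge: bystander: upright steel pin 18 mm thick, 50 mm tall, on the table at the right
- driver: bystander: blue-handled screwdriver 160 mm long on the table beyond
Things that resemble listed ones, but are neither listed nor needed, are in the scene too. Leave any green, pink or purple look-alike of the fixture alone.

How it is judged:
By the outcome, as a careful person would: the job done as asked, in the order asked, and still so for the second after the job is handed in, with the robot touching nothing.
It also fails if it takes over 70 s, if anything falls off the work surface, if the arm or the gripper's body presses on something with over 40 N, if the wrist force passes 120 N, or if a joint passes its speed limit or range.

## Working session

There is one attempt and no reset: what is moved stays moved. The work goes in short steps, Python scripts to look and compute and a tool call to move; the robot and the scene stay as the last step left them, time stands still between calls to the robot, and variables do not carry over. Pictures are saved under pics/ and viewed, about 8 in all and at most 12, crops included, and the job is handed in when it is done.

Besides the shell and the picture viewer there is one more tool, called after "Emit:" by a JSON object that holds its "name" and its "arguments". arm_command: Moves the arm, as the interface text tells. Shift numbers are shares of 0.08 m and turn numbers shares of 60 degrees, none past 1 either way. Its arguments: {"type":"object","properties":{"translation":{"type":"array"},"rotation":{"type":"array"},"grip":{"type":"array"}},"required":["translation","rotation","grip"]}

```bash
mkdir -p pics
cat > h.py <<'E'
import numpy as np, cv2, sys
from rig import bot, eyes, models
def cap(n):
    c=eyes.capture(n); return c
def proj(c,P):
    p,_=cv2.projectPoints(np.asarray(P,float).reshape(-1,3),c["rvec"],c["tvec"],c["mtx"],None); return p[:,0]
def ray(c,px,z):
    R,_=cv2.Rodrigues(np.asarray(c["rvec"],float)); t=np.asarray(c["tvec"],float).ravel()
    d=R.T@np.linalg.inv(c["mtx"])@np.array([px[0],px[1],1.]); o=-R.T@t
    return o+d*(z-o[2])/d[2]
E
python3 - <<'E'
from h import *
s=bot.read_state(); print(s["position"],s["tcp_rot"],s["force"],s["opening"])
for n in ("top","side"):
    c=cap(n); cv2.imwrite(f"pics/{n}0.png",c["image"])
    R,_=cv2.Rodrigues(np.asarray(c["rvec"],float)); print(n,"cam",(-R.T@np.ravel(c["tvec"])).round(3))
    for th,z in (("part_center",.031),("fixture",0),("rear_stop",.015),("side_stop",.015),("flap_hinge",.065),("flap_tab",.151),("lens_ring",.012),("brass_collar",.012)):
        for d in models.spot_point(n,th)[:4]:
            p=np.array(d["point"])*[640,400]; print(th,round(d["conf"],2),p.round(1),ray(c,p,z).round(4))
E
```

```text
[0.21790477 0.58505891 0.24357768] [[ 9.37005018e-01 -1.11052627e-03  3.49314131e-01]
 [-3.49315668e-01 -1.83589870e-03  9.37003305e-01]
 [-3.99261429e-04 -9.99997698e-01 -2.10817052e-03]] [-0.33167915 -0.17370163 -0.04674048] 0.9979607774446477
top cam [0.339 0.02  1.482]
part_center 0.79 [394.3 208.1] [ 0.4743 -0.1868  0.031 ]
fixture 0.88 [268.8 279.1] [0.2597 0.185  0.    ]
fixture 0.87 [422.  304.3] [ 0.191  -0.2721  0.    ]
fixture 0.82 [290.3 183.7] [0.5486 0.126  0.    ]
fixture 0.62 [174.8 266.1] [0.295  0.4683 0.    ]
rear_stop 0.66 [425.5 309.1] [ 0.1787 -0.2792  0.015 ]
rear_stop 0.57 [171.6 271. ] [0.281  0.4726 0.015 ]
rear_stop 0.48 [288.5 181.2] [0.554  0.1305 0.015 ]
rear_stop 0.47 [270.9 282.2] [0.2516 0.1769 0.015 ]
side_stop 0.67 [174.9 267.1] [0.2925 0.4633 0.015 ]
side_stop 0.63 [270.2 282.7] [0.2501 0.1789 0.015 ]
side_stop 0.6 [425.8 310.4] [ 0.1751 -0.2801  0.015 ]
side_stop 0.44 [286.5 184.8] [0.5429 0.1363 0.015 ]
flap_hinge 0.94 [428.1 288.7] [ 0.2414 -0.2771  0.065 ]
flap_hinge 0.73 [258.3 258.9] [0.3203 0.2093 0.065 ]
flap_hinge 0.65 [164.9 247.6] [0.349
[... 1212 characters left out ...]

side_stop 0.48 [189.3 148.8] [0.2857 0.4604 0.015 ]
flap_hinge 0.85 [199.2 122.1] [0.3516 0.5076 0.065 ]
flap_hinge 0.77 [229.2 184.9] [0.3193 0.2028 0.065 ]
flap_hinge 0.76 [320.7 158.8] [0.6032 0.1479 0.065 ]
flap_hinge 0.71 [288.6 331.2] [ 0.2462 -0.2787  0.065 ]
flap_tab 0.71 [334.  131.6] [0.6527 0.1514 0.151 ]
flap_tab 0.61 [297.6 305.6] [ 0.2787 -0.272   0.151 ]
flap_tab 0.55 [199.9  98.5] [0.375  0.5111 0.151 ]
flap_tab 0.48 [230.2 156.9] [0.3467 0.2223 0.151 ]
lens_ring 0.41 [368.9 236.5] [ 0.5835 -0.1383  0.012 ]
brass_collar 0.73 [422.6 321.4] [ 0.547  -0.4132  0.012 ]
brass_collar 0.66 [307.1 180.3] [0.5448 0.1353 0.012 ]
brass_collar 0.64 [390.9 267.6] [ 0.5743 -0.251   0.012 ]
```

View pics/top0.png

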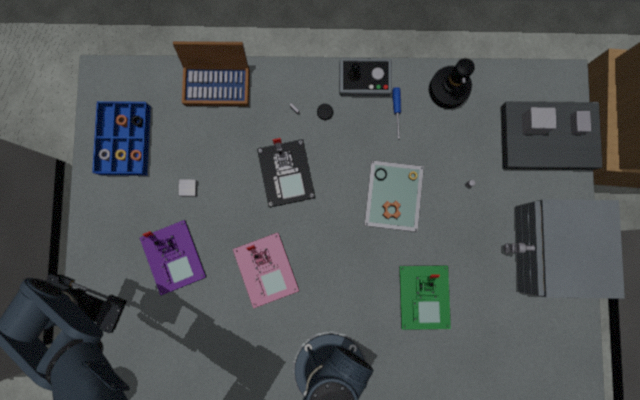

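View pics/side0.png

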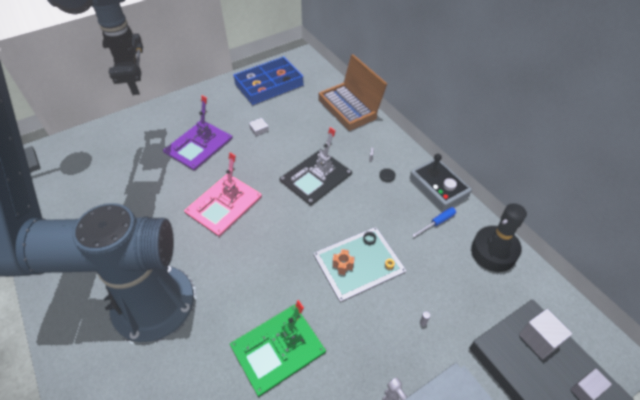

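Top view: the real black fixture is at (287,172). Its look-alikes are purple at (175,258), pink at (267,270) and green at (425,297). The copper plus is at (391,210) on the glass plate. Other things that could be mistaken for it are the rings in the blue bin, around (122,120), and the brass collar at (412,176). I choose the black fixture and the plus on the glass plate, and check both in one crop.

Run:
```python
from h import *
T=cv2.imread("pics/top0.png"); S=cv2.imread("pics/side0.png")
def cr(I,u,v,w,h,k): return cv2.resize(I[v:v+h,u:u+w],None,fx=k,fy=k,interpolation=cv2.INTER_CUBIC)
a=cr(T,250,130,76,84,5); b=cr(T,360,155,70,84,5)
c=cr(S,270,120,96,96,3); d=cr(S,305,220,108,84,3)
r1=np.hstack([a,b]); r2=np.zeros((290,r1.shape[1],3),np.uint8); r2[:288,:288]=c; r2[:252,300:300+324]=d
cv2.imwrite("pics/crop0.png",np.vstack([r1,r2])[:,:])
print(np.vstack([r1,r2]).shape)
```

```text
(710, 730, 3)
```

View pics/crop0.png

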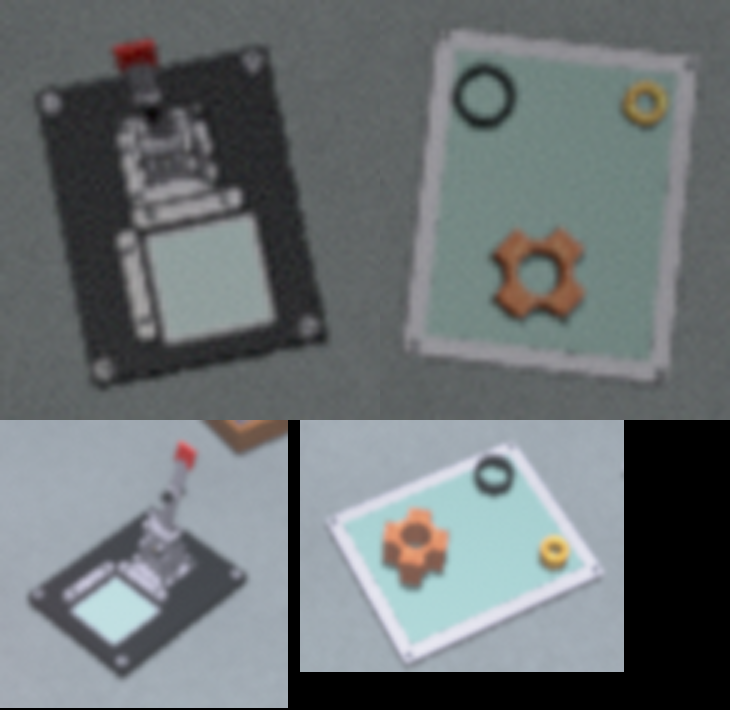

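```bash
cat > fit.py <<'E'
from h import *
from scipy.optimize import minimize
K=4
def rend(c,pts_list,sh=(400,640)):
    m=np.zeros((sh[0]*K,sh[1]*K),np.uint8)
    for P in pts_list:
        h=cv2.convexHull(((proj(c,P)+.5)*K-.5).astype(np.float32)); cv2.fillConvexPoly(m,np.round(h).astype(np.int32),1)
    return m
def place(P,x,y,a):
    C,S=np.cos(a),np.sin(a); P=np.asarray(P,float); return np.c_[x+C*P[:,0]-S*P[:,1],y+S*P[:,0]+C*P[:,1],P[:,2]]
def box(x0,x1,y0,y1,z0,z1): return [[x,y,z] for x in(x0,x1) for y in(y0,y1) for z in(z0,z1)]
PLATE=[box(-.06,.125,-.072,.072,0,.015)]
def PART(z): return [box(-.028,.028,-.01,.01,z,z+.038),box(-.01,.01,-.028,.028,z,z+.038),
  [[.0195*np.cos(t),.0195*np.sin(t),zz] for t in np.arange(0,6.28,.3) for zz in(z,z+.038)]]
def masks(c,kind,roi):
    I=cv2.resize(c["image"],None,fx=K,fy=K,interpolation=cv2.INTER_CUBIC); b,g,r=[I[...,i].astype(int) for i in range(3)]
    m=((r-b>35)&(r>g*1.15)) if kind=="part" else (I.max(2)<72)
    u0,v0,u1,v1=[int(K*q) for q in roi]; z=np.zeros(m.shape,np.uint8); z[v0:v1,u0:u1]=m[v0:v1,u0:u1]
    n,l,s,_=cv2.connectedComponentsWithStats(z); k=1+np.argmax(s[1:,4]); z=(l==k).astype(np.uint8)
    cs,_=cv2.findContours(z,cv2.RETR_EXTERNAL,cv2.CHAIN_APPROX_NONE); o=np.zeros_like(z); cv2.drawContours(o,cs,-1,1,-1)
    return o
def fit(cs,ms,shape,x0):
    def cost(q):
        e=0
        for c,m in zip(cs,ms):
            r=rend(c,[place(P,q[0],q[1],q[2]) for P in shape]); e+=1-(r&m).sum()/max(1,(r|m).sum())
        return e
    s=minimize(cost,x0,method="Nelder-Mead",options=dict(initial_simplex=np.array(x0)+np.array([[0,0,0],[.012,0,0],[0,.012,0],[.005,.005,.2]]),xatol=2e-4,fatol=1e-4))
    return s.x,s.fun
E
python3 - <<'E'
from fit import *
ct,cs=cap("top"),cap("side")
for nm,cc,mm in [("both",[0,1],0),("top",[0],0),("side",[1],0)]:
    C=[[ct,cs][i] for i in cc]
    rp=[(375,190,410,225),(325,245,360,285)]; rf=[(250,130,325,215),(270,120,360,215)]
    M=[masks([ct,cs][i],"part",rp[i]) for i in cc]
    print(nm,"part",*fit(C,M,PART(.012),[.472,-.18,.7]),[int(m.sum()/16) for m in M])
    M=[masks([ct,cs][i],"fx",rf[i]) for i in cc]
    if nm=="both":
        for i in cc: cv2.imwrite(f"pics/m{i}.png",M[i]*255)
    print(nm,"fix",*fit(C,M,PLATE,[.548,.135,.2]),[int(m.sum()/16) for m in M])
E
```

```text
both part [ 0.46978279 -0.17555977  0.82313418] 0.3220911752093967 [225, 343]Traceback (most recent call last):
  File "<stdin>", line 8, in <module>
  File "fit.py", line 19, in masks
    n,l,s,_=cv2.connectedComponentsWithStats(z); k=1+np.argmax(s[1:,4]); z=(l==k).astype(np.uint8)
                                                     ~~~~~~~~~^^^^^^^^^
    return _wrapfunc(a, 'argmax', axis=axis, out=out, **kwds)
    return bound(*args, **kwds)
ValueError: attempt to get argmax of an empty sequence
```

```bash
sed -i 's/(I.max(2)<72)/(I.max(2)<np.percentile(I[int(K*roi[1]):int(K*roi[3]),int(K*roi[0]):int(K*roi[2])].max(2),12)*.5+.5*np.median(I[int(K*roi[1]):int(K*roi[1])+40,int(K*roi[0]):int(K*roi[0])+40].max(2)))/' fit.py
python3 - <<'E'
from fit import *
ct,cs=cap("top"),cap("side")
for nm,cc in [("both",[0,1]),("top",[0]),("side",[1])]:
    C=[[ct,cs][i] for i in cc]
    rp=[(375,190,410,225),(325,245,360,285)]; rf=[(250,130,325,215),(270,120,360,215)]
    M=[masks([ct,cs][i],"part",rp[i]) for i in cc]
    if nm!="both": print(nm,"part",*fit(C,M,PART(.012),[.472,-.18,.8]),[int(m.sum()/16) for m in M])
    M=[masks([ct,cs][i],"fx",rf[i]) for i in cc]
    if nm=="both":
        o=[]
        for i in cc:
            I=cv2.resize(C[i]["image"],None,fx=K,fy=K); q,_=fit([C[i]],[M[i]],PLATE,[.548,.135,.2])
            for mk,col in((M[i],(0,255,0)),(rend(C[i],[place(P,*q) for P in PLATE]),(0,0,255))):
                k,_=cv2.findContours(mk,0,1); cv2.drawContours(I,k,-1,col,1)
            u,v=[int(K*t) for t in rf[i][:2]]; o.append(I[v:v+380,u:u+360])
        cv2.imwrite("pics/fit.png",np.hstack(o))
    print(nm,"fix",*fit(C,M,PLATE,[.548,.135,.2]),[int(m.sum()/16) for m in M])
E
```

```text
both fix [0.54772264 0.13284958 0.22280928] 0.09799353615447837 [2843, 2122]
top part [ 0.4696621  -0.1765538   0.79677604] 0.16198001394376016 [225]
top fix [0.54869962 0.13269614 0.21916567] 0.030861423220973738 [2843]
side part [ 0.46905139 -0.17537561  0.84395133] 0.15233832381540358 [343]
side fix [0.54705714 0.1333659  0.21370922] 0.061807095343680674 [2122]
```

View pics/fit.png

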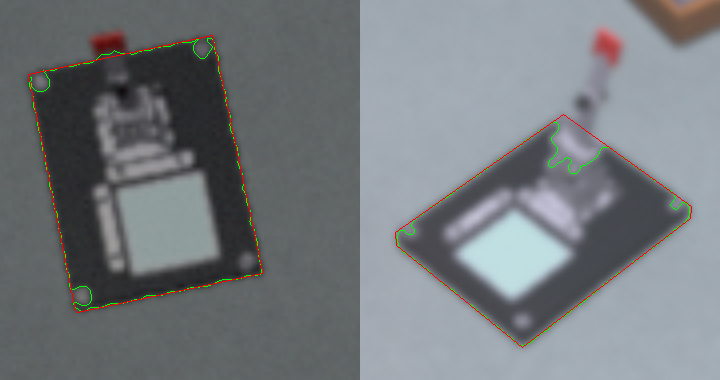

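The crop confirms the black fixture: its bracket points up-left, with the side stop on the left. It also confirms the copper plus, with lobes at about 45°. The silhouette fit puts the fixture at (0.548, 0.133) with yaw 12.5°, and the part at (0.4695, −0.176) with yaw 47°. I'll travel to the part by way of (0.45, 0.30).

Emit:
{"name": "arm_command", "arguments": {"translation": [[0.5,0,-0.29],[1,0,-0.58],[1,0,-0.58]], "rotation": [[0,0,0],[0,0,0],[0,0,0]], "grip": [-1,-1,-1]}}

```text
time_s: 1.4
position: [0.2798, 0.5107, 0.2444]
tcp_rot: [[0.935, 0.001, 0.354], [-0.354, -0.003, 0.935], [0.002, -1.0, -0.002]]
force: [-0.6, 0.1, 0.2]
opening: 1.002
```

Emit:
{"name": "arm_command", "arguments": {"translation": [[0.5,0,-0.29],[1,0,-0.58],[1,0,-0.58]], "rotation": [[0,0,0],[0,0,0],[0,0,0]], "grip": [-1,-1,-1]}}

```text
time_s: 1.7
position: [0.3387, 0.4399, 0.2447]
tcp_rot: [[0.935, 0.001, 0.354], [-0.354, -0.001, 0.935], [0.002, -1.0, -0.001]]
force: [1.0, 0.5, 0.1]
opening: 0.999
```

Emit:
{"name": "arm_command", "arguments": {"translation": [[0.5,0,-0.29],[1,0,-0.58],[1,0,-0.58]], "rotation": [[0,0,0],[0,0,0],[0,0,0]], "grip": [-1,-1,-1]}}

```text
time_s: 2.0
position: [0.3977, 0.3691, 0.2448]
tcp_rot: [[0.935, 0.002, 0.354], [-0.354, -0.0, 0.935], [0.002, -1.0, 0.0]]
force: [-1.1, 0.3, -0.4]
opening: 0.999
```

Emit:
{"name": "arm_command", "arguments": {"translation": [[0.5,0,-0.29],[1,0,-0.58],[1,0,-0.58]], "rotation": [[0,0,0],[0,0,0],[0,0,0]], "grip": [-1,-1,-1]}}

```text
time_s: 2.3
position: [0.4567, 0.2981, 0.2448]
tcp_rot: [[0.935, 0.003, 0.354], [-0.354, -0.0, 0.935], [0.003, -1.0, 0.001]]
force: [1.1, 0.8, 0.9]
opening: 0.998
```

Emit:
{"name": "arm_command", "arguments": {"translation": [[0.19,0,-0.46],[0.375,0,-0.914],[0.375,0,-0.914]], "rotation": [[0,0,0],[0,0,0],[0,0,0]], "grip": [-1,-1,-1]}}

```text
time_s: 2.6
position: [0.4549, 0.2193, 0.2444]
tcp_rot: [[0.936, -0.002, 0.352], [-0.352, -0.001, 0.936], [-0.001, -1.0, -0.001]]
force: [-0.4, 0.8, 0.1]
opening: 1.0
```

Emit:
{"name": "arm_command", "arguments": {"translation": [[0.19,0,-0.46],[0.375,0,-0.914],[0.375,0,-0.914]], "rotation": [[0,0,0],[0,0,0],[0,0,0]], "grip": [-1,-1,-1]}}

```text
time_s: 2.9
position: [0.4585, 0.1408, 0.2447]
tcp_rot: [[0.936, -0.0, 0.352], [-0.352, -0.0, 0.936], [-0.0, -1.0, -0.0]]
force: [1.0, -0.6, 0.0]
opening: 1.003
```

Emit:
{"name": "arm_command", "arguments": {"translation": [[0.19,0,-0.46],[0.375,0,-0.914],[0.375,0,-0.914]], "rotation": [[0,0,0],[0,0,0],[0,0,0]], "grip": [-1,-1,-1]}}

```text
time_s: 3.2
position: [0.462, 0.0618, 0.2448]
tcp_rot: [[0.936, 0.001, 0.352], [-0.352, -0.0, 0.936], [0.001, -1.0, 0.0]]
force: [-0.9, 0.7, 0.4]
opening: 0.999
```

Emit:
{"name": "arm_command", "arguments": {"translation": [[0.19,0,-0.46],[0.375,0,-0.914],[0.375,0,-0.914]], "rotation": [[0,0,0],[0,0,0],[0,0,0]], "grip": [-1,-1,-1]}}

```text
time_s: 3.5
position: [0.4653, -0.0173, 0.2449]
tcp_rot: [[0.936, 0.002, 0.352], [-0.352, -0.001, 0.936], [0.002, -1.0, 0.0]]
force: [0.5, 0.3, 0.4]
opening: 1.002
```

Emit:
{"name": "arm_command", "arguments": {"translation": [[0.19,0,-0.46],[0.375,0,-0.914],[0.375,0,-0.914]], "rotation": [[0,0,0],[0,0,0],[0,0,0]], "grip": [-1,-1,-1]}}

```text
time_s: 3.8
position: [0.4682, -0.0965, 0.2449]
tcp_rot: [[0.936, 0.003, 0.352], [-0.352, -0.001, 0.936], [0.003, -1.0, -0.0]]
force: [0.2, 0.6, 0.5]
opening: 0.998
```

Emit:
{"name": "arm_command", "arguments": {"translation": [[0.19,0,-0.46],[0.375,0,-0.914],[0.375,0,-0.914],[0.375,0,-0.914]], "rotation": [[0,0.125,0],[0,0.25,0],[0,0.375,0],[0,0.375,0]], "grip": [-1,-1,-1,-1]}}

```text
time_s: 4.2
position: [0.4694, -0.1722, 0.2444]
tcp_rot: [[0.732, -0.0, 0.681], [-0.681, 0.002, 0.732], [-0.001, -1.0, 0.001]]
force: [-0.4, -0.7, -0.2]
opening: 0.997
```

Run:
```python
from fit import *
s=bot.read_state(); R=np.array(s["tcp_rot"]); print(np.round(s["position"],4),"toolx yaw",np.degrees(np.arctan2(R[1,0],R[0,0])).round(2),"q",np.round(s["joint_positions"],1),s["force"])
```

```text
[ 0.4694 -0.1722  0.2444] toolx yaw -42.95 q [-33.   20.7  99.7   0.1  59.7 -80.1] [-0.41004416 -0.71574676 -0.16326547]
```

Emit:
{"name": "arm_command", "arguments": {"translation": [[0.03,0.5,-0.035],[0.03,1,-0.035],[0.03,1,-0.035]], "rotation": [[0,0,0],[0,0,0],[0,0,0]], "grip": [-1,-1,-1]}}

```text
time_s: 4.5
position: [0.4657, -0.1731, 0.1606]
tcp_rot: [[0.735, -0.01, 0.678], [-0.678, 0.007, 0.735], [-0.012, -1.0, -0.001]]
force: [0.4, 0.5, -0.1]
opening: 0.999
```

Emit:
{"name": "arm_command", "arguments": {"translation": [[0,0.4,0],[0,0.8,0],[0,0.8,0],[0,0.8,0]], "rotation": [[0,0,0],[0,0,0],[0,0,0],[0,0,0]], "grip": [-1,-1,-1,-1]}}

```text
time_s: 4.9
position: [0.4693, -0.1768, 0.1017]
tcp_rot: [[0.734, 0.0, 0.68], [-0.68, 0.0, 0.734], [0.0, -1.0, 0.0]]
force: [0.1, -0.1, 1.0]
opening: 0.998
```

Run:
```python
from fit import *
c,d=cap("top"),cap("side")
f=lambda I,u,v:cv2.resize(I["image"][v:v+90,u:u+90],None,fx=4,fy=4,interpolation=2)
cv2.imwrite("pics/near.png",np.hstack([f(c,350,165),f(d,300,205)]))
```

```text
(no output)
```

View pics/near.png

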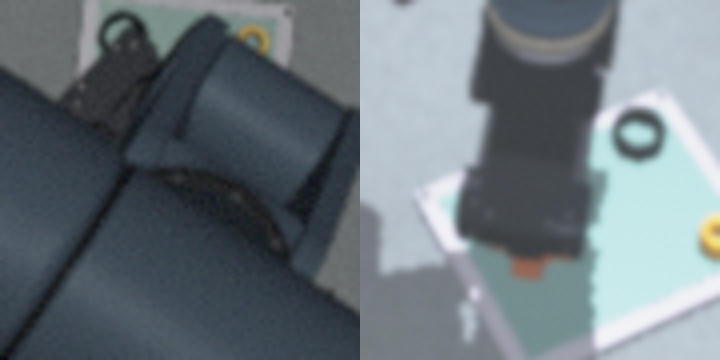

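The side view shows the copper part centred below the gripper, at crop (528,262). I'll go down slowly and close.

Emit:
{"name": "arm_command", "arguments": {"translation": [[0,0.2,0],[0,0.4,0],[0,0.55,0],[0,0.67,0],[0,0.67,0]], "rotation": [[0,0,0],[0,0,0],[0,0,0],[0,0,0],[0,0,0]], "grip": [-1,-1,-1,-1,-1]}}

```text
time_s: 5.5
position: [0.4684, -0.1776, 0.0466]
tcp_rot: [[0.732, -0.001, 0.681], [-0.681, 0.001, 0.732], [-0.001, -1.0, -0.0]]
force: [0.3, 0.4, -0.1]
opening: 1.004
```

Emit:
{"name": "arm_command", "arguments": {"translation": [[0,0,0],[0,0,0],[0,0,0],[0,0,0],[0,0,0]], "rotation": [[0,0,0],[0,0,0],[0,0,0],[0,0,0],[0,0,0]], "grip": [-0.6,-0.3,0,1,1]}}

```text
time_s: 6.0
position: [0.4689, -0.1777, 0.0472]
tcp_rot: [[0.732, 0.001, 0.682], [-0.682, -0.0, 0.732], [0.001, -1.0, 0.001]]
force: [0.6, 0.8, 1.9]
opening: 0.64
```

Emit:
{"name": "arm_command", "arguments": {"translation": [[0,0,0],[0,0,0],[0,0,0],[0,0,0],[0,0,0]], "rotation": [[0,0,0],[0,0,0],[0,0,0],[0,0,0],[0,0,0]], "grip": [1,1,1,1,1]}}

```text
time_s: 6.5
position: [0.4689, -0.1777, 0.0472]
tcp_rot: [[0.732, 0.001, 0.681], [-0.681, -0.0, 0.732], [0.001, -1.0, 0.0]]
force: [2.3, 1.8, 5.6]
opening: 0.639
```

Emit:
{"name": "arm_command", "arguments": {"translation": [[0,-0.1,0],[0,-0.3,0],[0,-0.6,0],[0,-0.95,0],[0,-0.95,0]], "rotation": [[0,0,0],[0,0,0],[0,0,0],[0,0,0],[0,0,0]], "grip": [1,1,1,1,1]}}

```text
time_s: 7.0
position: [0.4695, -0.1787, 0.1252]
tcp_rot: [[0.732, 0.004, 0.681], [-0.681, -0.003, 0.732], [0.005, -1.0, 0.0]]
force: [0.4, -0.8, -4.2]
opening: 0.641
```

Emit:
{"name": "arm_command", "arguments": {"translation": [[0,-0.35,0],[0,-0.65,0],[0,-0.95,0],[0,-0.95,0]], "rotation": [[0,0,0],[0,0,0],[0,0,0],[0,0,0]], "grip": [1,1,1,1]}}

```text
time_s: 7.4
position: [0.4693, -0.1785, 0.2001]
tcp_rot: [[0.732, 0.003, 0.681], [-0.681, -0.003, 0.732], [0.004, -1.0, 0.0]]
force: [0.7, 0.0, -3.5]
opening: 0.642
```

Emit:
{"name": "arm_command", "arguments": {"translation": [[-0.12,0,0.2],[-0.3,0,0.52],[-0.475,0,0.845],[-0.475,0,0.845]], "rotation": [[0,0,0],[0,0,0],[0,0,0],[0,0,0]], "grip": [1,1,1,1]}}

```text
time_s: 7.8
position: [0.485, -0.0987, 0.1963]
tcp_rot: [[0.734, -0.005, 0.679], [-0.679, 0.004, 0.734], [-0.006, -1.0, -0.001]]
force: [-0.8, -0.4, -4.4]
opening: 0.643
```

Emit:
{"name": "arm_command", "arguments": {"translation": [[-0.16,0,0.28],[-0.32,0,0.56],[-0.475,0,0.845],[-0.475,0,0.845]], "rotation": [[0,0,0],[0,0,0],[0,0,0],[0,0,0]], "grip": [1,1,1,1]}}

```text
time_s: 8.2
position: [0.504, -0.0247, 0.1968]
tcp_rot: [[0.734, -0.004, 0.679], [-0.679, 0.002, 0.734], [-0.004, -1.0, -0.001]]
force: [-1.2, -0.5, -4.5]
opening: 0.642
```

Emit:
{"name": "arm_command", "arguments": {"translation": [[-0.16,0,0.28],[-0.32,0,0.56],[-0.475,0,0.845],[-0.475,0,0.845]], "rotation": [[0,0,0],[0,0,0],[0,0,0],[0,0,0]], "grip": [1,1,1,1]}}

```text
time_s: 8.6
position: [0.523, 0.0499, 0.1973]
tcp_rot: [[0.734, -0.002, 0.68], [-0.68, 0.001, 0.734], [-0.002, -1.0, -0.001]]
force: [-0.2, 0.3, -4.3]
opening: 0.638
```

Emit:
{"name": "arm_command", "arguments": {"translation": [[-0.16,0,0.28],[-0.32,0,0.56],[-0.475,0,0.845],[-0.475,0,0.845]], "rotation": [[0,0,0],[0,0,0],[0,0,0],[0,0,0]], "grip": [1,1,1,1]}}

```text
time_s: 9.0
position: [0.5417, 0.1249, 0.1975]
tcp_rot: [[0.733, -0.001, 0.68], [-0.68, 0.0, 0.733], [-0.001, -1.0, -0.0]]
force: [0.0, -0.5, -3.8]
opening: 0.641
```

Emit:
{"name": "arm_command", "arguments": {"translation": [[0,0,0],[0,0,0],[0,0,0],[0,0,0],[0,0,0]], "rotation": [[0,-0.1,0],[0,-0.22,0],[0,-0.34,0],[0,-0.46,0],[0,-0.46,0]], "grip": [1,1,1,1,1]}}

```text
time_s: 9.5
position: [0.5408, 0.122, 0.1977]
tcp_rot: [[0.964, -0.003, 0.266], [-0.266, -0.001, 0.964], [-0.002, -1.0, -0.002]]
force: [-1.0, -0.1, -4.6]
opening: 0.64
```

Emit:
{"name": "arm_command", "arguments": {"translation": [[0,0,0],[0,0,0],[0,0,0],[0,0,0],[0,0,0]], "rotation": [[0,-0.12,0],[0,-0.24,0],[0,-0.36,0],[0,-0.463,0],[0,-0.463,0]], "grip": [1,1,1,1,1]}}

```text
time_s: 10.0
position: [0.5411, 0.1227, 0.1982]
tcp_rot: [[0.977, -0.002, -0.212], [0.212, -0.001, 0.977], [-0.002, -1.0, -0.0]]
force: [0.5, 0.6, -4.2]
opening: 0.64
```

Run:
```python
from fit import *
c,d=cap("top"),cap("side")
s=bot.read_state(); R=np.array(s["tcp_rot"]); print(np.round(s["position"],4),"toolx yaw",np.degrees(np.arctan2(R[1,0],R[0,0])).round(2),"q",np.round(s["joint_positions"],1),s["force"],s["opening"])
f=lambda I,u,v:cv2.resize(I["image"][v:v+120,u:u+120],None,fx=4,fy=4,interpolation=2)
cv2.imwrite("pics/hold.png",f(d,250,80))
```

```text
[0.5412 0.123  0.1984] toolx yaw 12.18 q [   1.3   28.3   94.9   -0.    56.9 -100.9] [-0.17074443 -0.16447125 -4.19630725] 0.6402465717449658
```

View pics/hold.png

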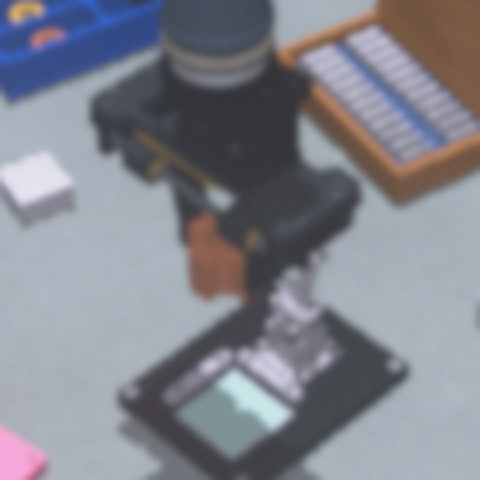

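The side view shows the part held upright in the fingers at crop (215,260), above the fixture seat and clear of the hold-down. Now I'll lower it.

Emit:
{"name": "arm_command", "arguments": {"translation": [[0,0.3,0],[0,0.6,0],[0,0.9,0],[0,0.9,0]], "rotation": [[0,-0.005,0],[0,-0.005,0],[0,-0.005,0],[0,-0.005,0]], "grip": [1,1,1,1]}}

```text
time_s: 10.5
position: [0.5389, 0.1233, 0.124]
tcp_rot: [[0.976, -0.008, -0.218], [0.218, -0.0, 0.976], [-0.008, -1.0, 0.001]]
force: [-1.6, 0.2, -4.4]
opening: 0.643
```

Emit:
{"name": "arm_command", "arguments": {"translation": [[0,0.25,0],[0,0.5,0],[0,0.75,0],[0,0.75,0],[0,0.75,0]], "rotation": [[0,0,0],[0,0,0],[0,0,0],[0,0,0],[0,0,0]], "grip": [1,1,1,1,1]}}

```text
time_s: 11.0
position: [0.5421, 0.1237, 0.0677]
tcp_rot: [[0.976, 0.001, -0.22], [0.22, -0.0, 0.976], [0.001, -1.0, -0.0]]
force: [0.7, -0.4, -4.3]
opening: 0.64
```

Emit:
{"name": "arm_command", "arguments": {"translation": [[0,0.08,0],[0,0.15,0],[0,0.18,0],[0,0.18,0],[0,0.18,0]], "rotation": [[0,0,0],[0,0,0],[0,0,0],[0,0,0],[0,0,0]], "grip": [1,1,1,1,1]}}

```text
time_s: 11.5
position: [0.5415, 0.1238, 0.0526]
tcp_rot: [[0.975, 0.0, -0.22], [0.22, -0.0, 0.975], [0.0, -1.0, -0.0]]
force: [1.0, 0.0, -4.1]
opening: 0.643
```

Emit:
{"name": "arm_command", "arguments": {"translation": [[0,0.01,0],[0,0.02,0],[0,0.02,0],[0,0.02,0]], "rotation": [[0,0,0],[0,0,0],[0,0,0],[0,0,0]], "grip": [1,1,1,1]}}

```text
time_s: 11.9
position: [0.5415, 0.1238, 0.051]
tcp_rot: [[0.975, 0.0, -0.22], [0.22, -0.0, 0.975], [0.0, -1.0, -0.0]]
force: [-0.8, -0.2, -4.5]
opening: 0.641
```

Emit:
{"name": "arm_command", "arguments": {"translation": [[0,0.005,0],[0,0.01,0],[0,0.01,0]], "rotation": [[0,0,0],[0,0,0],[0,0,0]], "grip": [1,1,1]}}

```text
time_s: 12.2
position: [0.5415, 0.1238, 0.0503]
tcp_rot: [[0.975, 0.0, -0.221], [0.221, -0.0, 0.975], [0.0, -1.0, -0.0]]
force: [0.0, -0.0, -3.2]
opening: 0.641
```

Emit:
{"name": "arm_command", "arguments": {"translation": [[0,0.005,0],[0,0.005,0],[0,0.005,0]], "rotation": [[0,0,0],[0,0,0],[0,0,0]], "grip": [1,1,1]}}

```text
time_s: 12.5
position: [0.5416, 0.1238, 0.0503]
tcp_rot: [[0.975, 0.0, -0.22], [0.22, 0.0, 0.975], [0.0, -1.0, -0.0]]
force: [-1.2, -0.6, 3.3]
opening: 0.641
```

Emit:
{"name": "arm_command", "arguments": {"translation": [[0.015,-0.003,0],[0.03,-0.003,0],[0.045,-0.003,0],[0.055,-0.003,0],[0.06,-0.003,0]], "rotation": [[0,0,0],[0,0,0],[0,0,0],[0,0,0],[0,0,0]], "grip": [1,1,1,1,1]}}

```text
time_s: 13.0
position: [0.5434, 0.1245, 0.0503]
tcp_rot: [[0.975, -0.006, -0.221], [0.221, -0.001, 0.975], [-0.006, -1.0, 0.001]]
force: [-7.0, -2.4, 8.9]
opening: 0.64
```

Emit:
{"name": "arm_command", "arguments": {"translation": [[0.003,0,0],[0.006,0,0],[0.009,0,0],[0.012,0,0],[0.012,0,0]], "rotation": [[0,0,0],[0,0,0],[0,0,0],[0,0,0],[0,0,0]], "grip": [1,1,1,1,1]}}

```text
time_s: 13.5
position: [0.5442, 0.1248, 0.0503]
tcp_rot: [[0.975, -0.006, -0.221], [0.221, -0.001, 0.975], [-0.006, -1.0, 0.001]]
force: [-6.2, -1.9, 9.2]
opening: 0.647
```

Emit:
{"name": "arm_command", "arguments": {"translation": [[0,-0.004,0],[0,-0.008,0],[0,-0.008,0]], "rotation": [[0,0,0],[0,0,0],[0,0,0]], "grip": [1,1,1]}}

```text
time_s: 13.8
position: [0.5477, 0.1251, 0.0503]
tcp_rot: [[0.975, 0.001, -0.22], [0.22, 0.0, 0.975], [0.001, -1.0, -0.0]]
force: [-0.1, 1.2, -2.2]
opening: 0.642
```

Emit:
{"name": "arm_command", "arguments": {"translation": [[0.004,0,0],[0.008,0,0],[0.012,0,0],[0.012,0,0]], "rotation": [[0,0,0],[0,0,0],[0,0,0],[0,0,0]], "grip": [1,1,1,1]}}

```text
time_s: 14.2
position: [0.5485, 0.1253, 0.0504]
tcp_rot: [[0.975, 0.001, -0.22], [0.22, 0.0, 0.975], [0.001, -1.0, -0.0]]
force: [-0.4, -0.5, -4.7]
opening: 0.642
```

Emit:
{"name": "arm_command", "arguments": {"translation": [[0.003,0,0],[0.006,0,0],[0.006,0,0]], "rotation": [[0,0,0],[0,0,0],[0,0,0]], "grip": [1,1,1]}}

```text
time_s: 14.5
position: [0.5486, 0.1254, 0.0506]
tcp_rot: [[0.975, 0.0, -0.22], [0.22, -0.0, 0.975], [0.0, -1.0, -0.0]]
force: [0.2, 0.9, -4.1]
opening: 0.643
```

Emit:
{"name": "arm_command", "arguments": {"translation": [[0.003,0.001,0],[0.006,0.001,0],[0.006,0.001,0]], "rotation": [[0,0,0],[0,0,0],[0,0,0]], "grip": [1,1,1]}}

```text
time_s: 14.8
position: [0.5491, 0.1255, 0.0506]
tcp_rot: [[0.975, 0.0, -0.22], [0.22, 0.0, 0.975], [0.0, -1.0, -0.0]]
force: [0.9, 0.2, -4.6]
opening: 0.643
```

Emit:
{"name": "arm_command", "arguments": {"translation": [[0.003,0,0],[0.006,0,0],[0.006,0,0]], "rotation": [[0,0,0],[0,0,0],[0,0,0]], "grip": [1,1,1]}}

```text
time_s: 15.1
position: [0.5495, 0.1256, 0.0506]
tcp_rot: [[0.975, 0.0, -0.22], [0.22, 0.0, 0.975], [0.0, -1.0, -0.0]]
force: [0.4, -0.0, -4.2]
opening: 0.64
```

Emit:
{"name": "arm_command", "arguments": {"translation": [[0.003,0,0],[0.006,0,0],[0.006,0,0]], "rotation": [[0,0,0],[0,0,0],[0,0,0]], "grip": [1,1,1]}}

```text
time_s: 15.4
position: [0.55, 0.1257, 0.0506]
tcp_rot: [[0.975, 0.0, -0.22], [0.22, 0.0, 0.975], [0.0, -1.0, -0.0]]
force: [-0.8, -0.0, -5.1]
opening: 0.641
```

Emit:
{"name": "arm_command", "arguments": {"translation": [[0.003,0,0],[0.005,0,0],[0.005,0,0]], "rotation": [[0,0,0],[0,0,0],[0,0,0]], "grip": [1,1,1]}}

```text
time_s: 15.7
position: [0.5504, 0.1258, 0.0506]
tcp_rot: [[0.975, 0.0, -0.22], [0.22, 0.0, 0.975], [0.0, -1.0, -0.0]]
force: [0.4, -0.0, -4.2]
opening: 0.643
```

Emit:
{"name": "arm_command", "arguments": {"translation": [[0.003,0,0],[0.005,0,0],[0.005,0,0]], "rotation": [[0,0,0],[0,0,0],[0,0,0]], "grip": [1,1,1]}}

```text
time_s: 16.0
position: [0.5506, 0.1259, 0.0505]
tcp_rot: [[0.975, -0.0, -0.22], [0.22, -0.0, 0.975], [-0.0, -1.0, 0.0]]
force: [-0.9, -0.1, -3.6]
opening: 0.641
```

Emit:
{"name": "arm_command", "arguments": {"translation": [[0.003,0,0],[0.005,0,0],[0.005,0,0]], "rotation": [[0,0,0],[0,0,0],[0,0,0]], "grip": [1,1,1]}}

```text
time_s: 16.3
position: [0.5507, 0.1259, 0.0505]
tcp_rot: [[0.975, -0.001, -0.221], [0.221, -0.0, 0.975], [-0.001, -1.0, 0.0]]
force: [-0.4, -0.5, -4.1]
opening: 0.639
```

Emit:
{"name": "arm_command", "arguments": {"translation": [[0.005,0,0],[0.01,0,0],[0.01,0,0]], "rotation": [[0,0,0],[0,0,0],[0,0,0]], "grip": [1,1,1]}}

```text
time_s: 16.6
position: [0.5507, 0.126, 0.0504]
tcp_rot: [[0.975, -0.003, -0.221], [0.221, -0.0, 0.975], [-0.003, -1.0, 0.0]]
force: [-4.1, -1.6, -2.7]
opening: 0.642
```

Run:
```python
from h import *
F=[]
for i in range(4): cap("side"); s=bot.read_state(); F.append(s["force"])
print(np.mean(F,0),np.std(F,0),s["position"],s["moment"])
```

```text
[-4.24174703 -1.86257695 -1.94380367] [0.30831038 0.28603732 0.35855931] [0.55076308 0.12601964 0.05039297] [-0.31739261  0.83289943 -0.03631168]
```

Contact with the rear stop, about 4.6 N. Now I'll slide towards the side stop.

Emit:
{"name": "arm_command", "arguments": {"translation": [[0,0,0.012],[0,0,0.025],[0,0,0.04],[0,0,0.055],[0,0,0.055]], "rotation": [[0,0,0],[0,0,0],[0,0,0],[0,0,0],[0,0,0]], "grip": [1,1,1,1,1]}}

```text
time_s: 17.3
position: [0.5499, 0.1297, 0.0504]
tcp_rot: [[0.975, -0.002, -0.221], [0.221, -0.001, 0.975], [-0.003, -1.0, -0.001]]
force: [-3.9, -5.1, -2.0]
opening: 0.638
```

Emit:
{"name": "arm_command", "arguments": {"translation": [[0,0,0.004],[0,0,0.008],[0,0,0.008]], "rotation": [[0,0,0],[0,0,0],[0,0,0]], "grip": [1,1,1]}}

```text
time_s: 17.6
position: [0.5498, 0.1301, 0.0504]
tcp_rot: [[0.975, -0.002, -0.221], [0.221, -0.001, 0.975], [-0.003, -1.0, -0.001]]
force: [-4.6, -4.8, -1.3]
opening: 0.641
```

Emit:
{"name": "arm_command", "arguments": {"translation": [[0,0,0.006],[0,0,0.012],[0,0,0.018],[0,0,0.018]], "rotation": [[0,0,0],[0,0,0],[0,0,0],[0,0,0]], "grip": [1,1,1,1]}}

```text
time_s: 18.0
position: [0.5495, 0.1316, 0.0504]
tcp_rot: [[0.975, -0.002, -0.221], [0.221, -0.001, 0.975], [-0.002, -1.0, -0.001]]
force: [-4.6, -5.0, -2.1]
opening: 0.645
```

Emit:
{"name": "arm_command", "arguments": {"translation": [[0,0,0.004],[0,0,0.008],[0,0,0.008]], "rotation": [[0,0,0],[0,0,0],[0,0,0]], "grip": [1,1,1]}}

```text
time_s: 18.3
position: [0.5494, 0.1322, 0.0504]
tcp_rot: [[0.975, -0.002, -0.221], [0.221, -0.001, 0.975], [-0.002, -1.0, -0.001]]
force: [-4.4, -5.3, -1.9]
opening: 0.64
```

Emit:
{"name": "arm_command", "arguments": {"translation": [[0,0,0.004],[0,0,0.008],[0,0,0.008]], "rotation": [[0,0,0],[0,0,0],[0,0,0]], "grip": [1,1,1]}}

```text
time_s: 18.6
position: [0.5493, 0.1328, 0.0504]
tcp_rot: [[0.975, -0.002, -0.221], [0.221, -0.001, 0.975], [-0.003, -1.0, -0.001]]
force: [-3.4, -5.0, -2.6]
opening: 0.642
```

Emit:
{"name": "arm_command", "arguments": {"translation": [[0,0,0.004],[0,0,0.008],[0,0,0.008]], "rotation": [[0,0,0],[0,0,0],[0,0,0]], "grip": [1,1,1]}}

```text
time_s: 18.9
position: [0.5492, 0.1332, 0.0504]
tcp_rot: [[0.975, -0.002, -0.221], [0.221, -0.002, 0.975], [-0.002, -1.0, -0.001]]
force: [-4.1, -4.9, -1.3]
opening: 0.639
```

Emit:
{"name": "arm_command", "arguments": {"translation": [[0,0,0.004],[0,0,0.008],[0,0,0.008]], "rotation": [[0,0,0],[0,0,0],[0,0,0]], "grip": [1,1,1]}}

```text
time_s: 19.2
position: [0.5492, 0.1333, 0.0504]
tcp_rot: [[0.975, -0.002, -0.221], [0.221, -0.002, 0.975], [-0.003, -1.0, -0.002]]
force: [-3.8, -8.3, -2.9]
opening: 0.638
```

Both stops are bearing: x reaction about 5.5 N, y about 7 N including friction, and the motion has stalled. Now I'll open while still lightly seated.

Emit:
{"name": "arm_command", "arguments": {"translation": [[0,0,0],[0,0,0],[0,0,0],[0,0,0],[0,0,0]], "rotation": [[0,0,0],[0,0,0],[0,0,0],[0,0,0],[0,0,0]], "grip": [-0.3,-0.35,-0.45,-0.7,-1]}}

```text
time_s: 19.7
position: [0.5508, 0.1353, 0.051]
tcp_rot: [[0.975, 0.002, -0.221], [0.221, 0.0, 0.975], [0.002, -1.0, -0.0]]
force: [0.0, -0.0, 0.5]
opening: 0.825
```

Emit:
{"name": "arm_command", "arguments": {"translation": [[-0.01,0,-0.02],[-0.02,0,-0.02],[-0.03,0,-0.02],[-0.03,0,-0.02],[-0.03,0,-0.02]], "rotation": [[0,0,0],[0,0,0],[0,0,0],[0,0,0],[0,0,0]], "grip": [-1,-1,-1,-1,-1]}}

```text
time_s: 20.2
position: [0.5479, 0.1329, 0.0505]
tcp_rot: [[0.975, -0.0, -0.22], [0.22, 0.0, 0.975], [-0.0, -1.0, 0.0]]
force: [0.3, -0.6, 0.6]
opening: 1.003
```

Emit:
{"name": "arm_command", "arguments": {"translation": [[0,-0.1,0],[0,-0.3,0],[0,-0.6,0],[0,-0.9,0],[0,-0.9,0]], "rotation": [[0,0,0],[0,0,0],[0,0,0],[0,0,0],[0,0,0]], "grip": [-1,-1,-1,-1,-1]}}

```text
time_s: 20.7
position: [0.5503, 0.1331, 0.1261]
tcp_rot: [[0.975, 0.007, -0.221], [0.221, 0.0, 0.975], [0.007, -1.0, -0.001]]
force: [0.7, 0.7, 0.1]
opening: 0.997
```

Emit:
{"name": "arm_command", "arguments": {"translation": [[0,-0.4,0],[0,-0.8,0],[0,-1,0],[0,-1,0]], "rotation": [[0,0,0],[0,0,0],[0,0,0],[0,0,0]], "grip": [-1,-1,-1,-1]}}

```text
time_s: 21.1
position: [0.5493, 0.133, 0.2047]
tcp_rot: [[0.975, 0.005, -0.221], [0.221, 0.0, 0.975], [0.005, -1.0, -0.001]]
force: [0.1, 1.0, -0.8]
opening: 0.995
```

Emit:
{"name": "arm_command", "arguments": {"translation": [[0,-0.4,0],[0,-0.75,0],[0,-0.75,0],[0,-0.75,0]], "rotation": [[0,0,0],[0,0,0],[0,0,0],[0,0,0]], "grip": [1,1,1,1]}}

```text
time_s: 21.5
position: [0.5473, 0.1329, 0.2615]
tcp_rot: [[0.975, -0.001, -0.22], [0.22, -0.0, 0.975], [-0.001, -1.0, 0.0]]
force: [-0.0, 0.1, -0.3]
opening: 0.724
```

Run:
```python
from fit import *
d=cap("side"); print(np.round(bot.read_state()["position"],4))
M=masks(d,"part",(270,140,345,215)); print(M.sum()/16)
for x0 in ([.548,.133,.22],[.552,.13,.2]): print(fit([d],[M],PART(.015),x0))
I=cv2.resize(d["image"],None,fx=K*2,fy=K*2,interpolation=2)
for q,col in(([.5492,.1333,.2214],(0,255,0)),([.548,.133,.2185],(255,0,0))):
    k,_=cv2.findContours(cv2.resize(rend(d,[place(P,*q) for P in PART(.015)]),None,fx=2,fy=2,interpolation=0),0,1); cv2.drawContours(I,k,-1,col,1)
cv2.imwrite("pics/seat.png",I[120*8:195*8,270*8:350*8])
```

```text
[0.5468 0.1328 0.2607]
275.4375
(array([0.55007332, 0.13827525, 0.21878052]), np.float64(0.14524271844660197))
(array([0.54970452, 0.13860193, 0.25336712]), np.float64(0.14692769916650517))
```

View pics/seat.png

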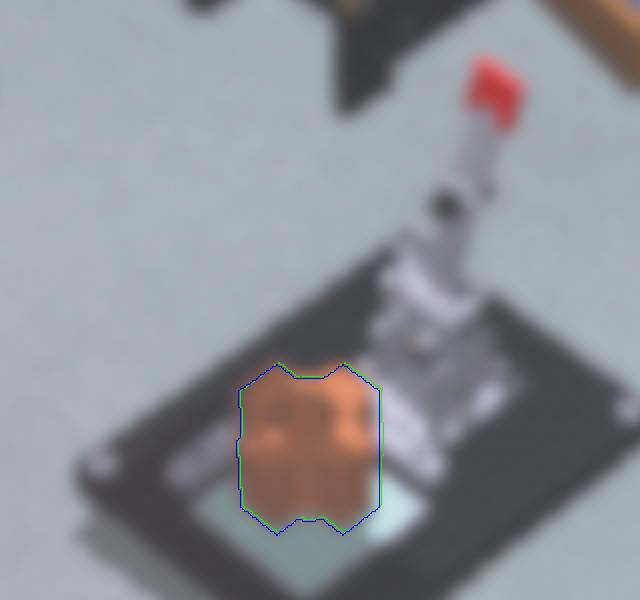

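The side crop shows the part seated against both rails, with the predicted outline matching at (310,450), and the flap still open. Next I go behind the arm, tilt, and close the fingers.

Emit:
{"name": "arm_command", "arguments": {"translation": [[0.3,0,0],[0.6,0,0],[0.86,0,0],[0.86,0,0]], "rotation": [[0,0,0],[0,0,0],[0,0,0],[0,0,0]], "grip": [1,1,1,1]}}

```text
time_s: 21.95
position: [0.6164, 0.1481, 0.2599]
tcp_rot: [[0.975, -0.002, -0.22], [0.22, -0.0, 0.975], [-0.002, -1.0, 0.0]]
force: [0.5, -0.6, -0.8]
opening: 0.312
```

Emit:
{"name": "arm_command", "arguments": {"translation": [[0.3,0,0],[0.6,0,0],[0.86,0,0],[0.86,0,0]], "rotation": [[0,0,0],[0,0,0],[0,0,0],[0,0,0]], "grip": [1,1,1,1]}}

```text
time_s: 22.35
position: [0.6826, 0.1632, 0.2601]
tcp_rot: [[0.975, -0.002, -0.22], [0.22, -0.0, 0.975], [-0.002, -1.0, 0.0]]
force: [0.0, -0.1, -0.8]
opening: 0.019
```

Emit:
{"name": "arm_command", "arguments": {"translation": [[0,0,0],[0,0,0],[0,0,0],[0,0,0],[0,0,0]], "rotation": [[0,0,0.14],[0,0,0.28],[0,0,0.417],[0,0,0.417],[0,0,0.417]], "grip": [1,1,1,1,1]}}

```text
time_s: 22.85
position: [0.6808, 0.163, 0.2601]
tcp_rot: [[0.883, -0.415, -0.221], [0.2, -0.093, 0.975], [-0.426, -0.905, 0.001]]
force: [-0.4, -0.2, -0.3]
opening: 0.003
```

Emit:
{"name": "arm_command", "arguments": {"translation": [[0.11,0.23,0],[0.21,0.46,0],[0.32,0.685,0],[0.32,0.685,0]], "rotation": [[0,0,0],[0,0,0],[0,0,0],[0,0,0]], "grip": [1,1,1,1]}}

```text
time_s: 23.25
position: [0.6792, 0.1629, 0.2009]
tcp_rot: [[0.882, -0.416, -0.22], [0.2, -0.093, 0.975], [-0.426, -0.905, 0.001]]
force: [-0.5, 0.5, 0.3]
opening: 0.008
```

Emit:
{"name": "arm_command", "arguments": {"translation": [[0.11,0.23,0],[0.21,0.46,0],[0.32,0.685,0],[0.32,0.685,0],[0.32,0.685,0]], "rotation": [[0,0,0],[0,0,0],[0,0,0],[0,0,0],[0,0,0]], "grip": [1,1,1,1,1]}}

```text
time_s: 23.75
position: [0.682, 0.1632, 0.1436]
tcp_rot: [[0.885, -0.411, -0.22], [0.2, -0.093, 0.975], [-0.422, -0.907, -0.0]]
force: [0.6, 0.1, 0.0]
opening: 0.007
```

Run:
```python
from fit import *
s=bot.read_state(); d=cap("side"); c=cap("top")
p=np.array(s["position"])-[.5492,.1333,0]; a=.2205
print("fixture-frame TCP",(p[0]*np.cos(a)+p[1]*np.sin(a)).round(4),(-p[0]*np.sin(a)+p[1]*np.cos(a)).round(4),p[2].round(4),np.round(s["force"],1))
f=lambda I,u,v:cv2.resize(I["image"][v:v+100,u:u+100],None,fx=4,fy=4,interpolation=2)
cv2.imwrite("pics/behind.png",np.hstack([f(d,270,90),f(c,230,110)]))
```

```text
fixture-frame TCP 0.1362 0.0001 0.1436 [0.6 0.1 0. ]
```

View pics/behind.png

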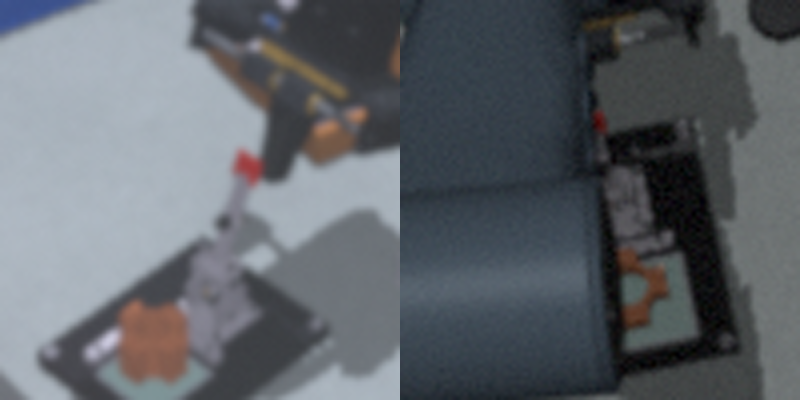

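The side view shows the closed fingers just behind the red tab at crop (248,165), with the part seated and the arm still open. I'll start with a slow approach.

Emit:
{"name": "arm_command", "arguments": {"translation": [[-0.06,0.028,0],[-0.11,0.051,0],[-0.16,0.075,0],[-0.2,0.093,0],[-0.227,0.106,0]], "rotation": [[0,0,0],[0,0,0],[0,0,0],[0,0,0],[0,0,0]], "grip": [1,1,1,1,1]}}

```text
time_s: 24.35
position: [0.6621, 0.1587, 0.1417]
tcp_rot: [[0.884, -0.413, -0.22], [0.2, -0.093, 0.975], [-0.423, -0.906, 0.0]]
force: [0.0, -0.2, -0.7]
opening: 0.005
```

Emit:
{"name": "arm_command", "arguments": {"translation": [[-0.023,0.011,0],[-0.045,0.021,0],[-0.068,0.032,0],[-0.091,0.042,0],[-0.113,0.053,0]], "rotation": [[0,0,0],[0,0,0],[0,0,0],[0,0,0],[0,0,0]], "grip": [1,1,1,1,1]}}

```text
time_s: 24.85
position: [0.6561, 0.1573, 0.1425]
tcp_rot: [[0.888, -0.404, -0.22], [0.201, -0.091, 0.975], [-0.414, -0.91, -0.0]]
force: [6.5, 2.1, 3.6]
opening: 0.003
```

Emit:
{"name": "arm_command", "arguments": {"translation": [[-0.023,0.011,0],[-0.045,0.021,0],[-0.068,0.032,0],[-0.091,0.042,0],[-0.113,0.053,0]], "rotation": [[0,0,0],[0,0,0],[0,0,0],[0,0,0],[0,0,0]], "grip": [1,1,1,1,1]}}

```text
time_s: 25.35
position: [0.6468, 0.155, 0.1431]
tcp_rot: [[0.888, -0.403, -0.22], [0.201, -0.092, 0.975], [-0.413, -0.911, -0.001]]
force: [6.7, 1.7, 4.0]
opening: 0.004
```

Emit:
{"name": "arm_command", "arguments": {"translation": [[-0.023,0.011,0],[-0.045,0.021,0],[-0.068,0.032,0],[-0.091,0.042,0],[-0.113,0.053,0]], "rotation": [[0,0,0],[0,0,0],[0,0,0],[0,0,0],[0,0,0]], "grip": [1,1,1,1,1]}}

```text
time_s: 25.85
position: [0.6368, 0.1528, 0.1434]
tcp_rot: [[0.888, -0.404, -0.22], [0.2, -0.092, 0.975], [-0.414, -0.91, -0.001]]
force: [5.7, 1.1, 5.0]
opening: 0.003
```

Emit:
{"name": "arm_command", "arguments": {"translation": [[-0.023,0.011,0],[-0.045,0.021,0],[-0.068,0.032,0],[-0.091,0.042,0],[-0.113,0.053,0]], "rotation": [[0,0,0],[0,0,0],[0,0,0],[0,0,0],[0,0,0]], "grip": [1,1,1,1,1]}}

```text
time_s: 26.35
position: [0.6263, 0.1505, 0.1431]
tcp_rot: [[0.887, -0.406, -0.22], [0.2, -0.092, 0.975], [-0.416, -0.909, -0.0]]
force: [3.8, 1.6, 3.5]
opening: 0.004
```

Emit:
{"name": "arm_command", "arguments": {"translation": [[-0.023,0.011,0],[-0.045,0.021,0],[-0.068,0.032,0],[-0.091,0.042,0],[-0.113,0.053,0]], "rotation": [[0,0,0],[0,0,0],[0,0,0],[0,0,0],[0,0,0]], "grip": [1,1,1,1,1]}}

```text
time_s: 26.85
position: [0.6134, 0.1477, 0.1407]
tcp_rot: [[0.883, -0.413, -0.22], [0.2, -0.093, 0.975], [-0.424, -0.906, 0.0]]
force: [4.3, 1.5, -0.1]
opening: 0.006
```

Run:
```python
from fit import *
s=bot.read_state(); d=cap("side")
p=np.array(s["position"])-[.5492,.1333,0]; a=.2205
print("fixture-frame TCP",(p[0]*np.cos(a)+p[1]*np.sin(a)).round(4),(-p[0]*np.sin(a)+p[1]*np.cos(a)).round(4),p[2].round(4),np.round(s["force"],1))
cv2.imwrite("pics/push.png",cv2.resize(d["image"][80:200,260:380],None,fx=4,fy=4,interpolation=2))
```

```text
fixture-frame TCP 0.0658 -0.0 0.1407 [ 4.3  1.5 -0.1]
```

View pics/push.png

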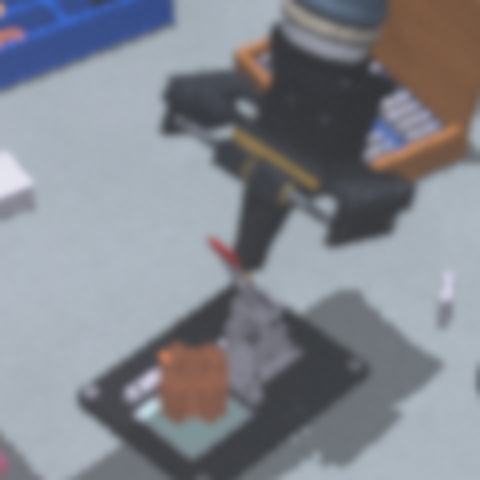

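The side view shows the arm now leaning forward, with its tab at crop (222,250) and the fingertip behind it. The part has not moved.

Emit:
{"name": "arm_command", "arguments": {"translation": [[-0.023,0.011,0],[-0.045,0.021,0],[-0.068,0.032,0],[-0.091,0.042,0],[-0.113,0.053,0]], "rotation": [[0,0,0],[0,0,0],[0,0,0],[0,0,0],[0,0,0]], "grip": [1,1,1,1,1]}}

```text
time_s: 27.4
position: [0.6034, 0.1455, 0.1414]
tcp_rot: [[0.883, -0.414, -0.221], [0.2, -0.093, 0.975], [-0.424, -0.906, 0.0]]
force: [0.6, -0.4, -0.0]
opening: 0.003
```

Emit:
{"name": "arm_command", "arguments": {"translation": [[-0.015,0.007,0],[-0.03,0.014,0],[-0.045,0.021,0],[-0.06,0.028,0]], "rotation": [[0,0,0],[0,0,0],[0,0,0],[0,0,0]], "grip": [1,1,1,1]}}

```text
time_s: 27.8
position: [0.5985, 0.1443, 0.1415]
tcp_rot: [[0.883, -0.413, -0.221], [0.2, -0.094, 0.975], [-0.424, -0.906, -0.0]]
force: [0.3, 0.3, -0.4]
opening: 0.006
```

Run:
```python
from fit import *
d=cap("side"); s=bot.read_state(); print(np.round(s["position"],4),np.round(s["force"],1))
cv2.imwrite("pics/push2.png",cv2.resize(d["image"][90:200,260:370],None,fx=5,fy=5,interpolation=2))
```

```text
[0.5983 0.1443 0.1415] [-0.2  0.3 -0.2]
```

View pics/push2.png

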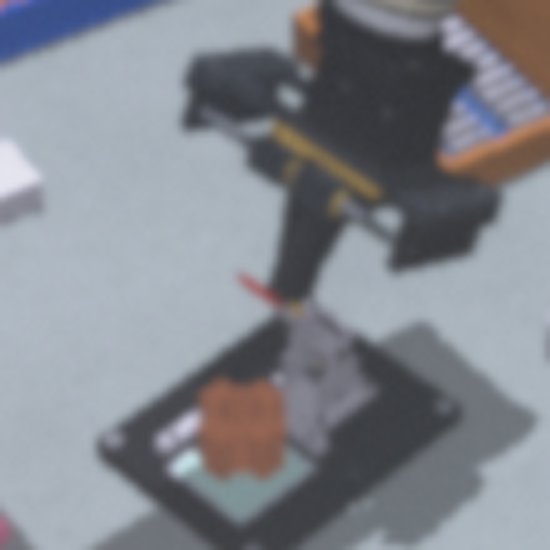

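The tab at crop (258,288) is still ahead of the fingertip, and the force has nearly faded, so it is close to the snap point. I'll go on at 1 mm per row.

Emit:
{"name": "arm_command", "arguments": {"translation": [[-0.011,0.005,0],[-0.023,0.011,0],[-0.034,0.016,0],[-0.045,0.021,0],[-0.057,0.026,0]], "rotation": [[0,0,0],[0,0,0],[0,0,0],[0,0,0],[0,0,0]], "grip": [1,1,1,1,1]}}

```text
time_s: 28.35
position: [0.594, 0.1433, 0.1415]
tcp_rot: [[0.884, -0.413, -0.22], [0.2, -0.093, 0.975], [-0.423, -0.906, -0.0]]
force: [0.4, -0.4, -0.8]
opening: 0.005
```

```bash
cat > tab.py <<'E'
from fit import *
def tab(n=3):
  for i in range(n):
    d=cap("side"); I=d["image"][100:200,270:350].astype(int); m=(I[...,2]>1.7*I[...,1])&(I[...,2]>1.7*I[...,0])&(I[...,2]>90); v,u=np.nonzero(m)
    s=bot.read_state(); print(round(s["time_s"],2),"red",len(u),(u.mean()+270).round(1) if len(u) else 0,(v.mean()+100).round(1) if len(u) else 0,np.round(s["force"],1))
  a=.2205
  for th in (.6,.8,.96,1.2,1.5,1.92):
    f=th-np.radians(20); x,z=.068-.092*np.sin(f),.065+.092*np.cos(f)
    print(th,proj(d,[.5492+x*np.cos(a),.1333+x*np.sin(a),z])[0].round(1))
E
python3 -c "from tab import *;tab()"
```

```text
28.4 red 41 301.9 172.8 [ 0.5  0.5 -0.5]
28.45 red 40 302.1 172.8 [-0.5  0.1 -0.3]
28.5 red 42 301.9 172.9 [-0.6  1.3  0.9]
0.6 [318.6 140. ]
0.8 [314.4 144.5]
0.96 [311.3 148.5]
1.2 [307.4 154.9]
1.5 [304.  162.9]
1.92 [302.4 172.8]
```

The flap has sprung over: the red tab is at (302.0, 172.8), and the closed pose is predicted at (302.4, 172.8). I'll retract upwards and check.

Emit:
{"name": "arm_command", "arguments": {"translation": [[-0.1,-0.22,0],[-0.21,-0.45,0],[-0.32,-0.68,0],[-0.42,-0.906,0],[-0.42,-0.906,0]], "rotation": [[0,0,0],[0,0,0],[0,0,0],[0,0,0],[0,0,0]], "grip": [1,1,1,1,1]}}

```text
time_s: 29.0
position: [0.596, 0.1435, 0.2242]
tcp_rot: [[0.886, -0.407, -0.221], [0.2, -0.093, 0.975], [-0.417, -0.909, -0.001]]
force: [-1.0, -0.1, 0.6]
opening: 0.005
```

Emit:
{"name": "arm_command", "arguments": {"translation": [[-0.1,-0.22,0],[-0.21,-0.45,0],[-0.32,-0.68,0],[-0.42,-0.906,0],[-0.42,-0.906,0]], "rotation": [[0,0,0],[0,0,0],[0,0,0],[0,0,0],[0,0,0]], "grip": [1,1,1,1,1]}}

```text
time_s: 29.5
position: [0.5956, 0.1435, 0.3029]
tcp_rot: [[0.886, -0.408, -0.221], [0.2, -0.093, 0.975], [-0.419, -0.908, -0.001]]
force: [-0.2, -0.3, -0.1]
opening: 0.006
```

Run:
```python
from tab import *
tab(1); d=cap("side"); print(np.round(bot.read_state()["position"],3))
for n,u,v in(("lens_ring",0,0),("brass_collar",0,0),("part_center",0,0)): print(n,[(round(q["conf"],2),(np.array(q["point"])*[640,400]).round(1)) for q in models.spot_point("side",n)[:2]])
I=cv2.resize(d["image"],None,fx=8,fy=8,interpolation=2)
k,_=cv2.findContours(cv2.resize(rend(d,[place(P,.5492,.1333,.2205) for P in PART(.015)]),None,fx=2,fy=2,interpolation=0),0,1); cv2.drawContours(I,k,-1,(0,255,0),1)
cv2.imwrite("pics/final.png",I[130*8:205*8,265*8:350*8])
```

```text
29.55 red 40 301.9 172.7 [ 0.3 -0.2 -0.6]
0.6 [318.6 140. ]
0.8 [314.4 144.5]
0.96 [311.3 148.5]
1.2 [307.4 154.9]
1.5 [304.  162.9]
1.92 [302.4 172.8]
[0.594 0.143 0.3  ]
lens_ring [(0.66, array([365.7, 237.9])), (0.49, array([374.1, 157.4]))]
brass_collar [(0.53, array([390.4, 268.5]))]
part_center [(0.76, array([308.4, 178. ])), (0.26, array([306.9, 180.3]))]
```

View pics/final.png

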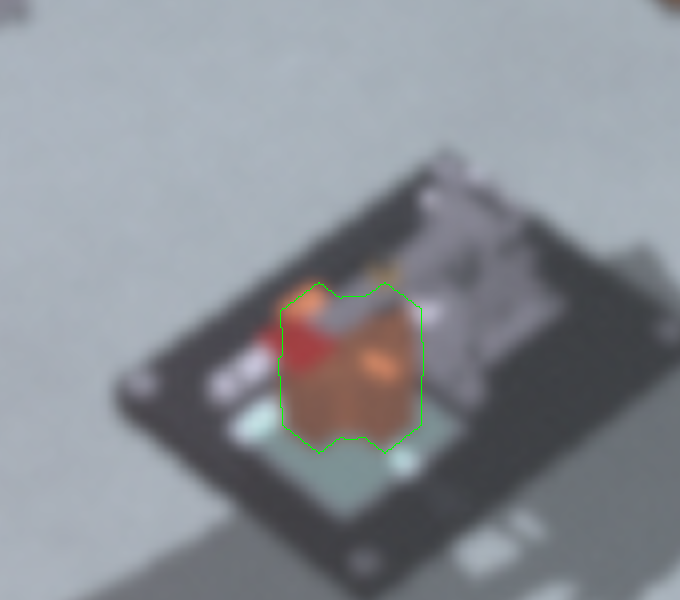

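```bash
python3 -c "
from rig import bot
print(bot.read_state()['qvel']); print(bot.hand_in())"
```

```text
[-0.02495658 -0.08315371 -0.25976467 -0.04755462  0.19714452 -0.01545623]
the job is handed in; nothing more can be done
None
```

The copper part is in the black fixture with the hold-down sprung closed on it, and the job was handed in at about 30 s of the 70 s allowed.

- **Loading:** I gripped the part by two opposite lobe ends and stood it on the base plate. I slid it against the rear stop until it pushed back with about 5 N. Then I slid it along to the side stop, where it stopped moving at about 7 N including friction. I let go with that light seating load still on.
- **Hold-down:** I pushed the arm slowly on its back with the closed fingertips, with no more than about 8 N on the gripper. The force faded to nothing near the snap point and the arm went over by itself.
- **Final checks:** The red tab showed at pixel (301.9, 172.7) against (302.4, 172.8) predicted for the closed position. The gripper was 0.3 m up, clear of everything, with no force on it. The network put the lens ring and brass collar within about 3 px of where they started. I did not re-check the other bystanders, though nothing came near them.
- **Didn't fully agree:** In the last picture the part sits about 1 px (2–3 mm) from the outline I predicted, towards the corner. That is about the limit of the calibration. The pictures are too coarse to show whether the part touches both stops, so that rests on the force readings before release.

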